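# Load, lock and start the sample jar reader

## Robot

A 6-joint arm with a two-finger parallel gripper is mounted at the origin on the work surface. World frame = base frame: x ahead of the robot, y to its left, z up, the work surface at z = 0. Lengths are in mm, angles in rad, forces in N, time in s.
With the tool pointing down it reaches from about 325 to 875 mm from the base axis. Payload 4.4 kg.
Tool frame: the origin (TCP) lies on the centre line of the jaws, within the pads' length; the fingertips stand ahead of it and the grasp point (between the pads) lies 6 mm ahead of it (ctrl.tcp_to_tips is the z of the fingertips in the tool frame, in mm); z points along the fingers, y is the line along which they close (so a half turn about z gives the same grasp; the last joint's range is limited). The gripper opens to 85 mm and grips with 20 to 120 N. Pads are 22 mm wide; open, the fingers measure 114 mm over their backs; the gripper's body (76 mm by 85 mm) begins 54 mm behind the grasp point. The pads swing forward as they close: fully open they stand 13 mm farther back than shut.
Start: joints at [1.115, 0.207, 1.542, -0, 1.393, -0.15], TCP at [173.117, 548.323, 256.282] pointing down, gripper open.
Joint ranges: [-2.73, 2.73], [-0.86, 2.22], [0.23, 2.46], [-1.11, 4.25], [0.08, 2.63], [-2.82, 2.82]. Speed limits (rad/s): [2.79, 2.79, 3.14, 3.14, 3.14, 3.14].

## Interface

Orientations are given as a 3x3 rotation matrix whose columns are the frame's x, y, z axes.
In Python, from plant import ctrl, sensors, optics gives the robot as it stands. Calls block until the motion is done:
- ctrl.move_ptp(position, orientation): joint-space move of the TCP to a pose.
- ctrl.move_l(position, rot=None, vel=150, threshold=None): straight line of the TCP; rot=None keeps the orientation; vel is the mean speed in mm/s. With threshold (N) it stops when the force on the tool has changed by that much, and returns True; else False.
- ctrl.set_joints(angles): joint-space move.
- ctrl.gripper_to(opening, force=None): finger opening in mm; force is the grip in N (None keeps the last); returns when the fingers have stopped.
- ctrl.hold(seconds).
- ctrl.solve_ik(position, orientation): joint angles nearest the present ones, or None.
- sensors.read_state(): the state.
- optics.grab_frame(name): name is "scene" or "top" or "wrist"; returns (picture, depth): 384x512x3 uint8, red, green, blue; 384x512 float32, mm along the optical axis (not along the pixel's ray), 0 where there is no reading.
- optics.camera_params(name): a dict with "mtx" (3x3 intrinsics, pixels), "R" (3x3) and "t" (3): a world point X has camera coordinates R X + t; the wrist camera has in their place "T_tool_cam" (4x4, takes a point from camera to tool coordinates, whose origin is the TCP and whose axes are the flange's). Camera axes: x right, y down, z forward; pixel columns grow to the right and rows downward; lengths in mm; the calibration is good to about 2 mm. The wrist camera is an equidistant fisheye: a pixel r from the principal point sees the ray r / f radians off the axis. A picture is of the moment at which its call begins: read the wrist's pose just before it. camera_params takes no time and is no camera call.
A pose or a line that the arm cannot do raises ctrl.MotionError and nothing moves.
- ctrl.finish_job(): hands the job in; it is judged then, once.
The state is a dict: "t": time; "q": joint angles; "qvel": joint speeds; "tau": joint torques, N m; "eef_pos": TCP position; "eef_rot": TCP orientation; "force": force on the tool from outside, world axes, zero at the start; "wrist_torque": the same for the moment, N m; "grip_width": finger opening in mm; "grasp_force": force on a finger pad.
Only numpy, scipy, OpenCV 4.12 (cv2) and the standard library are available. Lean on these libraries where they do the work, as an engineer would, in place of code of your own. Each camera call takes 0.05 s, during which the arm holds its last target. There are 200 camera calls.

## Task

Load the pulled-out tray of the jar reader: stand every amber sample jar from the bench upright in a bay of its own, with its paper seal strip turned to face the black reader block squarely. Then slide the tray fully home, fit the locking pin from its stand fully down through the hole in the tray's ear into the base, and last press the start button fully; leave the jars facing the reader, and leave the beaker, the wooden box and the glass bowl alone.

Things in the scene. Friction and masses are not known exactly. Their poses are not given: they have to be found in the camera images.
- jar1: sample jar, amber glass with a black screw cap, a plain upright cylinder 55 mm in diameter and 75 mm tall, about 250 g, with a heavy foot that makes it hard to tip; its marked side carries a white paper seal strip 22 mm wide that runs from the middle of the cap over the rim and down the side. Origin: centre of the underside; z up; its x axis points to the marked side. May be absent (None)
- jar2: sample jar, amber glass with a black screw cap, a plain upright cylinder 55 mm in diameter and 75 mm tall, about 250 g, with a heavy foot that makes it hard to tip; its marked side carries a white paper seal strip 22 mm wide that runs from the middle of the cap over the rim and down the side. Origin: centre of the underside; z up; its x axis points to the marked side. May be absent (None)
- jar3: sample jar, amber glass with a black screw cap, a plain upright cylinder 55 mm in diameter and 75 mm tall, about 250 g, with a heavy foot that makes it hard to tip; its marked side carries a white paper seal strip 22 mm wide that runs from the middle of the cap over the rim and down the side. Origin: centre of the underside; z up; its x axis points to the marked side. May be absent (None)
- jar4: sample jar, amber glass with a black screw cap, a plain upright cylinder 55 mm in diameter and 75 mm tall, about 250 g, with a heavy foot that makes it hard to tip; its marked side carries a white paper seal strip 22 mm wide that runs from the middle of the cap over the rim and down the side. Origin: centre of the underside; z up; its x axis points to the marked side. May be absent (None)
- jar5: sample jar, amber glass with a black screw cap, a plain upright cylinder 55 mm in diameter and 75 mm tall, about 250 g, with a heavy foot that makes it hard to tip; its marked side carries a white paper seal strip 22 mm wide that runs from the middle of the cap over the rim and down the side. Origin: centre of the underside; z up; its x axis points to the marked side. May be absent (None)
- jar1_mark (a point): point on the paper strip on the side of jar1, 27.5 mm out from the jar's axis along its x, 40 mm above its underside
- jar2_mark (a point): point on the paper strip on the side of jar2, 27.5 mm out from the jar's axis along its x, 40 mm above its underside
- jar3_mark (a point): point on the paper strip on the side of jar3, 27.5 mm out from the jar's axis along its x, 40 mm above its underside
- jar4_mark (a point): point on the paper strip on the side of jar4, 27.5 mm out from the jar's axis along its x, 40 mm above its underside
- jar5_mark (a point): point on the paper strip on the side of jar5, 27.5 mm out from the jar's axis along its x, 40 mm above its underside
- tray_bays (a point): centre of the row of bays, on the tray's bay floor (16 mm above the bench); moves with the tray. x points to the reader block (sliding direction), y along the row, z up. Four square bays, open above, 66 x 66 mm inside, centred at y = -126, -42, +42 and +126 mm from here, parted by walls 18 mm wide; all walls rise 30 mm above the floor
- reader: fixed grey base plate (470 mm wide, 8 mm thick) with the black reader block on it: 45 mm deep, 360 mm long, top 50 mm above the bench, window towards the tray. Origin: on the bench, under the middle of the bay row when the tray is home; x points to the reader block, whose window lies at x = 56 mm
- tray (a joint): the aluminium tray's slide along the reader's x: 0 = fully pulled out (away from the reader block), 0.08 m = fully home against the stop; starts between 0 and 0.025; slides with about 3 N of friction and stays where it is left
- tray_grip (a point): centre of the top of the tray's grip post, 105 mm above the bench: an upright black cylinder 24 mm in diameter, 89 mm tall, 210 mm to the +y side of tray_bays; its axes are the tray's, x the sliding direction. It may be pinched from above or pushed
- lock_hole (a point): top centre of the lock hole when the tray is home, 50 mm above the bench, fixed to the base; x the sliding direction, z up. The tray's steel ear (46 x 46 mm plate, 10 mm thick, top 50 mm above the bench, 16 mm hole, 210 mm to the -y side of tray_bays) lies here only when the tray is home; below, the base block (top 38 mm up) has an 18 mm hole, 30 mm deep
- pin: locking pin, upright: steel shank 12 mm in diameter and 40 mm long with a tapered tip (5 mm taper), below a black cylindrical head 28 mm in diameter and 45 mm tall; 85 mm long in all, 120 g. Origin: centre of the tip; z up through the head. It starts in the pin stand, shank down, head resting on the stand
- pin_stand: fixed wooden block 50 x 50 x 50 mm with a vertical hole 16 mm in diameter and 48 mm deep, in which the pin waits; origin: centre of the underside
- start (a joint): push button's travel: 0 = out, 0.006 m = fully down, which takes 5 N; springs back
- start_top (a point): centre of the top of the round grey start button (36 mm in diameter) in its black housing on the bench, beside the reader; pressed straight down
- beaker: bystander: glass beaker 90 mm wide, 110 mm tall; origin: centre of the underside
- slide_box: bystander: wooden box 110 x 80 x 60 mm; origin: centre of the underside
- dish: bystander: green glass bowl 110 mm wide, 35 mm tall; origin: centre of the underside
Mind the look-alikes: they are no part of the job. What is shaped like the pin but turquoise is not meant.

How it is judged:
By the outcome, as a careful person would: the job done as asked, in the order asked, and still so for the second after the job is handed in, with the robot touching nothing.
Of jar1, jar2, jar3, jar4, jar5 only 3 to 4 are there at a start; the rules pass over those that are not, and their reading is None.
At some moment in a run one of jar1, jar2, jar3, jar4, jar5 may be knocked a few centimetres aside while the robot is not near it.
It also fails if it takes over 210 s, if anything falls off the work surface, if the arm or the gripper's body presses on something with over 40 N, if the wrist force passes 120 N, or if a joint passes its speed limit or range.

## Working session

There is one attempt and no reset: what is moved stays moved. The work goes in short steps, each a Python script; the robot and the scene stay as the last script left them, time stands still between calls to the robot, and variables do not carry over. Pictures are saved under pics/ and viewed, at most 14 in all, crops included, and the job is handed in when it is done.

```bash
mkdir -p pics; ls
python3 - <<'E'
from plant import ctrl, sensors, optics
import cv2, numpy as np
for n in ("scene","top"):
    p,d=optics.grab_frame(n); cv2.imwrite(f"pics/{n}0.png",p[:,:,::-1]); np.savez(f"{n}0.npz",p=p,d=d)
    c=optics.camera_params(n); print(n,c)
    cv2.imwrite(f"pics/{n}0b.png",cv2.resize(p[:,:,::-1],(800,600),interpolation=cv2.INTER_CUBIC))
print(optics.camera_params("wrist"),ctrl.tcp_to_tips,sensors.read_state())
E
```

```text
pics
scene {'mtx': array([[368.14734976,   0.        , 253.00100746],
       [  0.        , 368.14734976, 192.32258208],
       [  0.        ,   0.        ,   1.        ]]), 'R': array([[-0.85016112,  0.5264293 ,  0.00991252],
       [ 0.34234257,  0.56697651, -0.74922574],
       [-0.40003455, -0.63356911, -0.66224054]]), 't': array([ 448.69009214, -124.96625071, 1358.89847514])}
top {'mtx': array([[421.31688943,   0.        , 256.38291104],
       [  0.        , 421.31688943, 190.83863711],
       [  0.        ,   0.        ,   1.        ]]), 'R': array([[-0.01285223, -0.99987672, -0.0090204 ],
       [-0.99627957,  0.01357377, -0.08510448],
       [ 0.08521643,  0.00789306, -0.9963312 ]]), 't': array([  -6.12988546,  529.07344   , 1345.60643499])}
{'mtx': array([[297.31863964,   0.        , 255.02873087],
       [  0.        , 297.31863964, 196.1708203 ],
       [  0.        ,   0.        ,   1.        ]]), 'T_tool_cam': array([[-3.50157714e-04, -9.62945769e-01, -2.69694870e-01,
         6.83347685e+01],
       [ 9.99999784e-01, -4.87181461e-04,  4.41134416e-04,
        -1.1942791
[... 274 characters left out ...]
,
        1.39352420e+00, -1.50455164e-01]), 'qvel': array([-0.00153697, -0.00401985, -0.00353436,  0.00224628,  0.0006702 ,
        0.00017996]), 'tau': array([-4.07416865e-04, -3.84093726e+01, -2.92550558e+01, -2.67626338e-04,
        4.77659691e-03, -2.42765338e-05]), 'eef_pos': array([172.82198003, 547.73722821, 255.2014184 ]), 'eef_rot': array([[-9.53594323e-01,  3.01092914e-01, -9.61467232e-04],
       [ 3.01094260e-01,  9.53592440e-01, -1.92459566e-03],
       [ 3.37365767e-04, -2.12477576e-03, -9.99997686e-01]]), 'force': array([-0.01224628, -0.16118385,  0.20576067]), 'wrist_torque': array([-0.0253284 , -0.03001847, -0.05021318]), 'grasp_force': 0.0, 'grip_width': 85.21009166519025}
```

View pics/top0b.png

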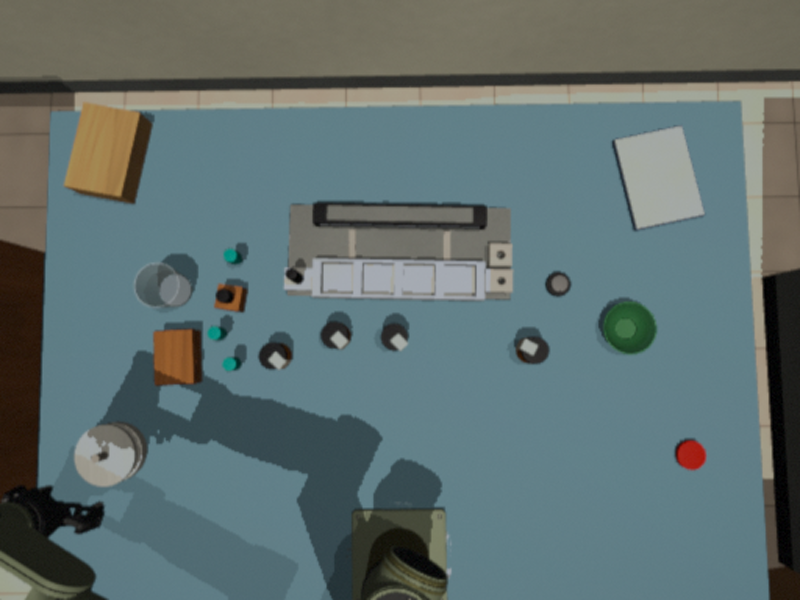

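View pics/scene0b.png

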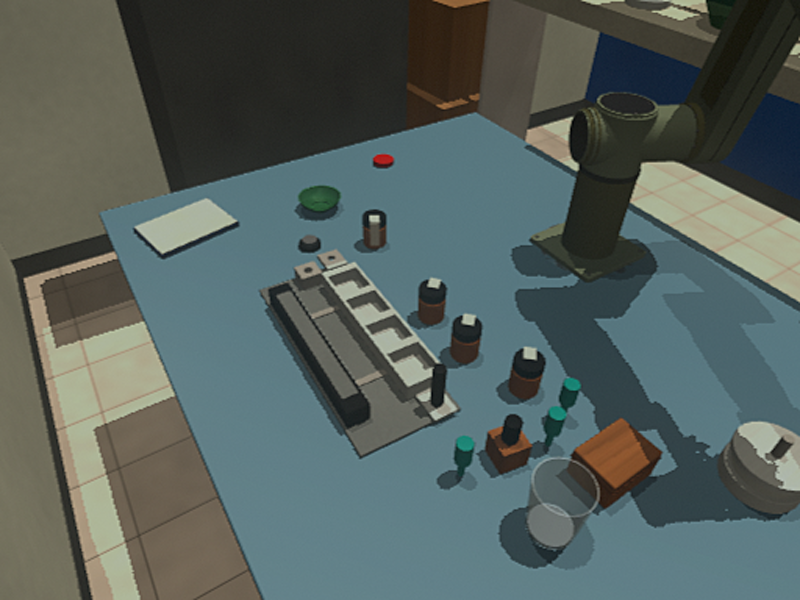

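Top view (800 px): four jars at about (275,355), (337,335), (396,337) and (531,348). Pin stand at (229,296) with the black pin at (224,295), grip post at (294,274), lock hole at about (501,255), button at (559,284). The turquoise pins are decoys. I'll write helpers and locate these coarsely.

```bash
cat > h.py <<'E'
import numpy as np, cv2
from plant import ctrl, sensors, optics
from scipy.optimize import least_squares
def ray_cam(name,uv):
    M=optics.camera_params(name)["mtx"]; x=(uv[0]-M[0,2])/M[0,0]; y=(uv[1]-M[1,2])/M[1,1]
    if name!="wrist": return np.array([x,y,1.])
    r=np.hypot(x,y); return np.array([x/r*np.tan(r),y/r*np.tan(r),1.]) if r>1e-9 else np.array([0,0,1.])
def cam2world(name,st=None):
    c=optics.camera_params(name)
    if name!="wrist": R=c["R"].T; return R,-R@c["t"]
    Tt=c["T_tool_cam"]; R=st["eef_rot"]; return R@Tt[:3,:3], R@Tt[:3,3]+st["eef_pos"]
def ray(name,uv,st=None):
    R,o=cam2world(name,st); d=R@ray_cam(name,uv); return o,d
def at_z(name,uv,z,st=None):
    o,d=ray(name,uv,st); return o+d*(z-o[2])/d[2]
def at_depth(name,uv,depth,st=None):
    o,d=ray(name,uv,st); return o+d*depth
def tri(rays):
    A=0;b=0
    for o,d in rays:
        d=d/np.linalg.norm(d); P=np.eye(3)-np.outer(d,d); A=A+P; b=b+P@o
    X=np.linalg.solve(A,b)
    return X,[round(float(np.linalg.norm((np.eye(3)-np.outer(d,d)/(d@d))@(X-o))),1) for o,d in rays]
def proj(X,st):
    R,o=cam2world("wrist",st); c=R.T@(np.asarray(X,float)-o); M=optics.camera_params("wrist")["mtx"]
    r=np.hypot(c[0],c[1]); th=np.arctan2(r,c[2]); return np.array([M[0,2]+M[0,0]*th*c[0]/r, M[1,2]+M[1,1]*th*c[1]/r])
def down(yaw):
    """tool z down; tool x axis at world angle yaw"""
    c,s=np.cos(yaw),np.sin(yaw); return np.array([[c,s,0],[s,-c,0],[0,0,-1.]])
def shot(name,tag=None):
    ctrl.hold(0.1); st=sensors.read_state(); p,d=optics.grab_frame(name)
    if tag: np.savez(f"{tag}.npz",p=p,d=d,pos=st["eef_pos"],rot=st["eef_rot"])
    return p,d,st
def load(tag):
    z=np.load(f"{tag}.npz"); return z["p"],z["d"],{"eef_pos":z["pos"],"eef_rot":z["rot"]}
E
python3 - <<'E'
from h import *
np.set_printoptions(precision=1,suppress=True)
z=np.load("top0.npz"); d=z["d"]
for n,u,v in [("j1",274,356),("j2",336,334),("j3",394,334),("j4",530,346),("pin",224,295),("stand",240,300),("grip",290,270),("bay1",338,278),("bay4",460,280),("hole",501,255),("ear",501,280),("btn",559,284),("readerL",325,215),("readerR",477,215)]:
    u,v=u*.64,v*.64; print(n,at_depth("top",(u,v),d[int(v),int(u)]))
for yaw in (0,np.pi,-np.pi/2,np.pi/2):
  for p in ([500,150,230],[600,-150,230],[600,300,200]): print(yaw,p,ctrl.solve_ik(np.array(p,float),down(yaw)))
E
```

```text
j1 [412.6 239.3  75.8]
j2 [454.5 115.3  81.4]
j3 [453.1   0.5  76.9]
j4 [ 425.9 -269.5   71.5]
pin [534.1 335.5  92. ]
stand [527.4 314.6  49.1]
grip [580.  202.  107.9]
bay1 [573.8 117.6  15.2]
bay4 [ 565.7 -137.6   18.1]
hole [ 618.6 -225.8    8.8]
ear [ 565.5 -224.3    9.8]
btn [ 554.  -342.4   23.1]
readerL [700.7 140.2  50.1]
readerR [ 696.  -172.6   50.5]
0 [500, 150, 230] [ 0.1  0.1  1.7 -0.   1.3  1.7]
0 [600, -150, 230] [-0.4  0.3  1.5 -0.   1.4  1.2]
0 [600, 300, 200] [ 0.3  0.5  1.3 -0.   1.4  1.9]
3.141592653589793 [500, 150, 230] [ 0.1  0.1  1.7 -0.   1.3 -1.4]
3.141592653589793 [600, -150, 230] [-0.4  0.3  1.5 -0.   1.4 -2. ]
3.141592653589793 [600, 300, 200] [ 0.3  0.5  1.3 -0.   1.4 -1.2]
-1.5707963267948966 [500, 150, 230] None
-1.5707963267948966 [600, -150, 230] [-0.4  0.3  1.5 -0.   1.4  2.8]
-1.5707963267948966 [600, 300, 200] [ 0.3  0.5  1.3 -0.   1.4 -2.8]
1.5707963267948966 [500, 150, 230] [ 0.1  0.1  1.7 -0.   1.3  0.1]
1.5707963267948966 [600, -150, 230] [-0.4  0.3  1.5 -0.   1.4 -0.4]
1.5707963267948966 [600, 300, 200] [ 0.3  0.5  1.3 -0.   1.4  0.3]
```

Run:
```python
from h import *
for i,(x,y) in enumerate([(550,290),(440,215),(440,60),(560,60),(560,-120),(580,-280),(440,-240)]):
    f=ctrl.move_ptp if i==0 else ctrl.move_l
    kw={} if i==0 else dict(vel=250)
    if i==0: ctrl.move_ptp(np.array([x,y,215.]),down(0))
    else: ctrl.move_l(np.array([x,y,215. if y>220 else 190.]),vel=250)
    p,d,st=shot("wrist",f"w{i}"); print(i,st["t"],st["eef_pos"].round(1))
ims=[load(f"w{i}")[0][:,:,::-1] for i in range(7)]
cv2.imwrite("pics/m1.png",np.vstack([np.hstack([cv2.resize(ims[a],(400,300)) for a in r]) for r in ((0,1),(3,5))]))
```

```text
0 1.9917 [549.5 290.8 215.1]
1 2.8333 [441.9 215.9 191.1]
2 3.75 [440.1  61.1 190. ]
3 4.5333 [558.2  60.5 189.4]
4 5.55 [ 559.8 -118.4  189.9]
5 6.4917 [ 579.9 -278.   189.8]
6 7.375 [ 441.6 -240.6  190.6]
```

View pics/m1.png

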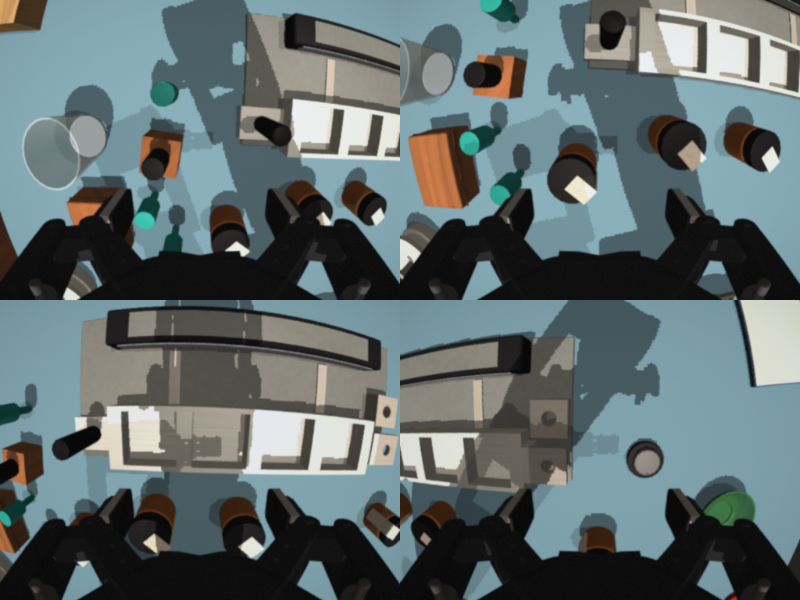

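The mosaic shows all the parts clearly: two lock plates (the base block and the tray ear) at bottom-right (550,417) and (547,467), and the button at (645,458). Next I measure from the depth clouds, comparing across views.

```bash
cat >> h.py <<'E'
def cloud(p,d,st):
    M=optics.camera_params("wrist")["mtx"]; v,u=np.mgrid[:384,:512]
    x=(u-M[0,2])/M[0,0]; y=(v-M[1,2])/M[1,1]; r=np.hypot(x,y)+1e-9; k=np.tan(np.minimum(r,1.4))/r
    C=np.stack([x*k,y*k,np.ones_like(x)],-1)*d[...,None]; R,o=cam2world("wrist",st); W=C@R.T+o
    W[(d<=0)|(r>1.1)]=np.nan; return W
def circ(P):
    f=lambda q:np.hypot(P[:,0]-q[0],P[:,1]-q[1])-q[2]
    return least_squares(f,[*P[:,:2].mean(0),20],loss="soft_l1").x
def disc(W,xy,z0,z1,rad):
    """points of a flat top near xy: minEnclosing-like circle from the hull"""
    m=(W[...,2]>z0)&(W[...,2]<z1)&(np.hypot(W[...,0]-xy[0],W[...,1]-xy[1])<rad)
    if m.sum()<40: return None
    P=W[m]; h=cv2.convexHull(P[:,:2].astype(np.float32))[:,0]
    c=circ(h); return c, float(np.median(P[:,2])), int(m.sum()), m
def jar(W,p,xy,zt=75,verbose=True):
    r=disc(W,xy,zt-8,zt+8,42)
    if r is None: return None
    c,z,n,m=r; g=p.astype(float).min(-1)
    P=W[m]; val=g[m]; wt=val>90
    if wt.sum()<15: return c,z,n,None
    e=P[wt][:,:2]-c[:2]; e=e[np.hypot(*e.T)<27]; a=e.mean(0)
    # axis by angle of strip centroid
    return c,z,n,np.degrees(np.arctan2(a[1],a[0])),np.hypot(*a),int(wt.sum())
E
python3 - <<'E'
from h import *
np.set_printoptions(precision=1,suppress=True)
J={"j1":(413,239),"j2":(454,115),"j3":(453,0),"j4":(426,-270)}
for i in range(7):
    p,d,st=load(f"w{i}"); W=cloud(p,d,st)
    print("--",i,np.nanmedian(W[...,2]))
    for n,xy in J.items():
        r=jar(W,p,xy)
        if r: print(n,*r)
    for n,xy,z0,z1,rad in [("pin",(534,333),85,102,30),("stand",(530,325),45,55,45),("post",(575,203),98,112,26),("ear",(566,-224),45,55,35),("lock",(618,-225),30,55,26),("btn",(554,-342),15,45,32)]:
        r=disc(W,xy,z0,z1,rad)
        if r: print(n,r[0],r[1],r[2])
    m=(W[...,2]>46)&(W[...,2]<55)&(W[...,0]>650)&(W[...,0]<740)&(np.abs(W[...,1]+15)<230)
    if m.sum()>200: print("reader",cv2.minAreaRect(W[m][:,:2].astype(np.float32)))
    m=(W[...,2]>43)&(W[...,2]<48.5)&(W[...,0]>500)&(W[...,0]<640)&(np.abs(W[...,1]+15)<200)
    if m.sum()>200: print("tray",cv2.minAreaRect(W[m][:,:2].astype(np.float32)))
E
```

```text
-- 0 6.685186652597167
j1 [412.  245.7  28.1] 75.93512166992167 1380 -112.99301870190267 11.049485063083207 273
j2 [453.5 122.4  26.5] 75.92224409250503 961 -115.95824865335652 13.322063953547312 194
j3 [446.7   3.1  28.3] 75.81049392500881 1004 -136.80884673110444 11.446481266503747 241
pin [532.9 341.3  13.6] 95.80994409063283 818
stand [533.  339.3  31.7] 51.07209355380809 1407
post [572.9 203.8  11.6] 105.5877693609585 631
reader ((701.3871459960938, 67.50578308105469), (204.76690673828125, 47.18915557861328), 88.1241455078125)
tray ((567.7288818359375, 54.208438873291016), (233.90260314941406, 78.78801727294922), 88.12305450439453)
-- 1 8.155271550837597
j1 [411.7 245.4  27.9] 76.20945820465491 3101 -131.96774243976367 12.14091343381028 856
j2 [452.3 122.5  27.5] 76.11270509848293 3057 -135.2848958327625 12.841941120180167 748
j3 [446.4   3.1  28.2] 75.96462132179826 1875 -135.97875074930096 12.155781612336868 460
pin [532.5 340.7  13.9] 95.75377605343778 935
stand [533.8 339.3  31.4] 51.02781206392655 1605
post [572.  203.3  11.7] 105.77606790525027 868
tray ((567.5214233398438
[... 2348 characters left out ...]
6] 22.719652098163692 901
reader ((696.6080932617188, -88.24427032470703), (206.66453552246094, 46.952239990234375), 88.20173645019531)
tray ((563.4608154296875, -81.3277587890625), (266.1250305175781, 79.32054138183594), 88.14411163330078)
-- 6 1.8071792693550606
j3 [446.6   1.5  27.9] 76.18826157615771 1609 -138.94055345571127 12.224428966075344 426
j4 [ 417.4 -276.6   27.4] 76.21872920462187 3115 62.50501520066471 12.569012865209777 942
ear [ 562.7 -217.4   28.3] 51.07160910994753 2563
lock [ 613.2 -221.6   21.2] 39.07751850094718 926
btn [ 554.5 -341.    17.8] 22.783521198952826 946
tray ((563.9081420898438, -77.90644836425781), (273.06231689453125, 79.23039245605469), 88.16838073730469)
```

Measurements agree across views. The tray's x axis is at −1.85°, the row centre is about (565.7, −6.9) and the home centre about (620.5, −8.7). Heights read about 1 mm high. I'll load jar 1 first, with a fresh look before the grasp.

```bash
cat >> h.py <<'E'
A=np.radians(-1.85); EX=np.array([np.cos(A),np.sin(A)]); EY=np.array([-np.sin(A),np.cos(A)])
ROW=np.array([565.7,-6.9]); HOME=np.array([620.5,-8.7])
def strip(W,p,c,zt=76):
    """strip direction (deg): rectangle 22 mm wide from the centre outwards, best fit on the cap top"""
    m=(abs(W[...,2]-zt)<6)&(np.hypot(W[...,0]-c[0],W[...,1]-c[1])<25)
    e=W[m][:,:2]-c; g=p.astype(float).min(-1)[m]; lo,hi=np.percentile(g,[15,92]); w=np.clip((g-lo)/(hi-lo),0,1)-.5
    best=max(((w*np.where(((e@[np.cos(a),np.sin(a)])>0)&(abs(e@[-np.sin(a),np.cos(a)])<11),1,-1)).sum(),a) for a in np.radians(np.arange(-180,180,1)))
    return np.degrees(best[1]), best[0]/(.5*len(w)), (lo,hi)
def look(xy,tag,zt=75):
    for k in range(1):
        p,d,st=shot("wrist",tag); W=cloud(p,d,st); r=disc(W,xy,zt-8,zt+8,45)
    c,z,n,_=r; s=strip(W,p,c[:2],z); return c,z,s
def load_jar(xy,bay,tag,phi0):
    q=sensors.read_state()
    ctrl.move_ptp(np.array([xy[0]+30,xy[1],190.]),down(0)); c,z,s=look(xy,tag)
    print(tag,"c",c.round(1),"z",round(z,1),"strip",s[0],round(s[1],2))
    assert 26<c[2]<29.5 and 73<z<79 and abs(s[0]-phi0)<14 and s[1]>.5
    tgt=ROW+EY*bay; yb=None
    for dl in np.radians([0,5,10,15,20,25,30,-10,-20,40,50,60,70,80,90]):
        yp=np.pi/2+dl; yk=yp+np.radians(s[0])-A
        for o in (0,np.pi,-np.pi):
            if yb is None and ctrl.solve_ik(np.array([*c[:2],62.]),down(yk+o)) is not None and ctrl.solve_ik(np.array([*tgt,78.]),down(yp+o)) is not None: yb=(yk+o,yp+o)
    print("yaws",np.degrees(yb).round())
    ctrl.move_ptp(np.array([*c[:2],130.]),down(yb[0])); ctrl.move_l(np.array([*c[:2],62.]),vel=90)
    ctrl.gripper_to(40,force=50); st=sensors.read_state(); print("grip",st["grip_width"],st["grasp_force"])
    assert 50<st["grip_width"]<60
    ctrl.move_l(np.array([*c[:2],200.]),vel=180)
    ctrl.move_ptp(np.array([*tgt,200.]),down(yb[1])); ctrl.hold(.2)
    ctrl.move_l(np.array([*tgt,95.]),vel=120); ctrl.hold(.2)
    hit=ctrl.move_l(np.array([*tgt,77.]),vel=30,threshold=8); print("touch",hit,sensors.read_state()["eef_pos"].round(1))
    ctrl.gripper_to(80); ctrl.move_l(np.array([*tgt,180.]),vel=150); print("t",sensors.read_state()["t"])
E
python3 - <<'E'
from h import *
load_jar((412,245),126,"p1",-133)
t=ROW+EY*126; ctrl.move_ptp(np.array([t[0]-10,t[1],210.]),down(0)); c,z,s=look(t,"c1",91); print(c,z,s, "want",t)
E
```

```text
p1 c [412.  245.7  27.6] z 76.2 strip -135.0 0.83
yaws [-43.  90.]
grip 53.876460328596224 52.21502423286438
touch True [569.8 119.   79. ]
t 17.7417
[569.44038979 116.98218169  27.16662154] 92.302246132334 (np.float64(2.0), np.float64(0.883421266233766), (np.float64(12.0), np.float64(131.0))) want [569.76765561 119.03432486]
```

Run:
```python
from h import *
for xy,b,tag,ph in [((452.3,122),42,"p2",-138),((446.8,2.8),-42,"p3",-135),((417.8,-275.8),-126,"p4",63)]:
    load_jar(xy,b,tag,ph)
for k,y in enumerate((-70,80)):
    ctrl.move_ptp(np.array([555.,y,220.]),down(0)); p,d,st=shot("wrist",f"c2{k}"); W=cloud(p,d,st)
    for b in (126,42,-42,-126):
        t=ROW+EY*b; r=disc(W,t,84,100,38)
        if r: print(b,(r[0][:2]-t).round(1),r[0][2].round(1),round(r[1],1),strip(W,p,r[0][:2],r[1])[:2])
    cv2.imwrite(f"pics/c2{k}.png",cv2.resize(p[:,:,::-1],(800,600)))
print(sensors.read_state()["t"])
```

```text
p2 c [451.9 122.1  27.5] z 76.2 strip -136.0 0.88
yaws [-44.  90.]
grip 54.161244743079195 52.15442776679993
touch True [567.1  35.   79. ]
t 28.125
p3 c [446.4   2.2  27.7] z 76.2 strip -136.0 0.88
yaws [-44.  90.]
grip 53.8102786915675 52.67568111419678
touch True [564.2 -48.9  79.1]
t 37.7583
p4 c [ 417.3 -276.4   27.5] z 76.2 strip 62.0 0.88
yaws [154.  90.]
grip 53.89084409105774 52.700310945510864
touch True [ 561.5 -132.7   79. ]
t 47.9333
126 [ 1.2 -3. ] 27.8 92.2 (np.float64(3.0000000000000004), np.float64(0.9040658846326862))
42 [ 0.8 -2.2] 27.7 92.2 (np.float64(-2.0), np.float64(0.8607191323068761))
-42 [ 0.6 -2.7] 28.0 92.3 (np.float64(-2.0), np.float64(0.8623171670515782))
-126 [0.7 0.2] 27.5 92.2 (np.float64(-2.0), np.float64(0.9067175203459483))
126 [ 0.8 -2.1] 27.7 92.3 (np.float64(2.0), np.float64(0.7297859922178989))
42 [ 0.3 -1.5] 27.4 92.3 (np.float64(-4.0), np.float64(0.8863387061840186))
-42 [ 0.4 -1.9] 27.8 92.1 (np.float64(-5.0), np.float64(0.9071322852914117))
-126 [0.6 0.4] 27.8 92.0 (np.float64(-3.0000000000000004), np.float64(0.9044418700606215))
50.3667
```

View pics/c20.png

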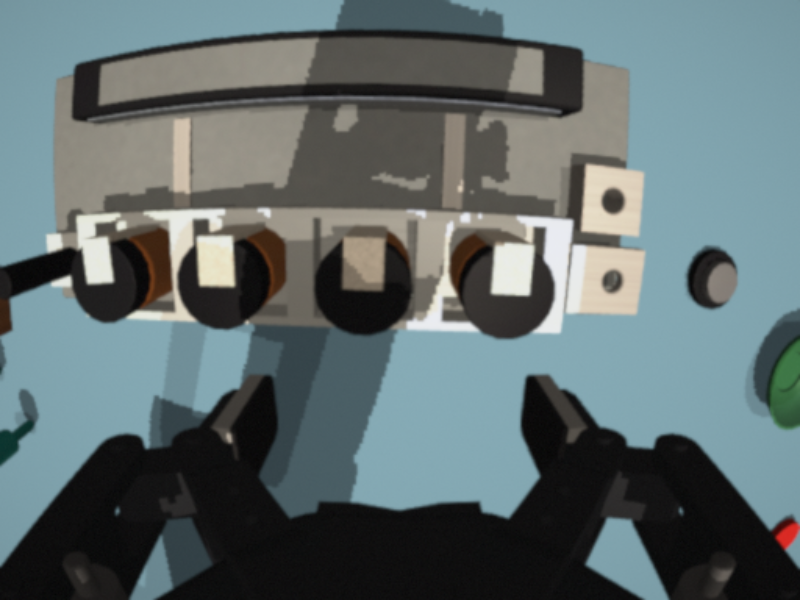

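All four jars stand in bays at the right height, with strips pointing up the picture towards the reader and within about 5° of square. Now I pinch the post and slide the tray home.

Run:
```python
from h import *
W=cloud(*load("c21")); r=disc(W,(572.5,203),98,112,26); print("post",r[:3]); c=(r[0][:2]+[572.5,203])/2
ctrl.gripper_to(60); ctrl.move_ptp(np.array([*c,150.]),down(np.pi/2+A)); ctrl.move_l(np.array([*c,82.]),vel=80)
ctrl.gripper_to(10,force=60); print(sensors.read_state()["grip_width"]); ctrl.hold(.2)
e=sensors.read_state()["eef_pos"][:2]
h=ctrl.move_l(np.array([*(e+EX*45),82.]),vel=40,threshold=25); s=sensors.read_state(); print(h,(s["eef_pos"][:2]-e)@EX,s["force"])
h=ctrl.move_l(np.array([*(e+EX*64),82.]),vel=20,threshold=25); s=sensors.read_state(); print(h,(s["eef_pos"][:2]-e)@EX,s["force"])
ctrl.hold(.3); s=sensors.read_state(); print((s["eef_pos"][:2]-e)@EX,s["force"],s["t"])
ctrl.gripper_to(60); u=s["eef_pos"]; ctrl.move_l(np.array([u[0],u[1],200.]),vel=150)
for k,(x,y) in enumerate([(600,-60),(570,-200),(600,-250),(540,300),(500,340)]):
    ctrl.move_ptp(np.array([x,y,220. if k==0 else 190.]),down(0)); shot("wrist",f"d{k}")
p,d,st=load("d0"); W=cloud(p,d,st)
for b in (126,42,-42,-126):
    t=HOME+EY*b; r=disc(W,t,84,100,38)
    if r: print(b,(r[0][:2]-t).round(1),round(r[1],1),strip(W,p,r[0][:2],r[1])[:2])
r=disc(W,HOME+EY*210,98,112,26); print("post",r and (r[0],HOME+EY*210))
print(sensors.read_state()["t"])
lh=HOME-EY*210; print("lock",lh)
ims=[]
for k in (1,2):
    p,d,st=load(f"d{k}"); uv=proj([*lh,50],st); print(k,uv)
    a,b=(uv-[40,30]).astype(int); print("crop origin",a,b); ims.append(cv2.resize(p[b:b+60,a:a+80,::-1],(400,300),interpolation=cv2.INTER_CUBIC))
for k in (3,4):
    p,d,st=load(f"d{k}"); W=cloud(p,d,st); r=disc(W,(532.7,341),85,102,26); print("pin",r and r[:3])
    uv=proj([532.7,341,96],st); a,b=(uv-[80,60]).astype(int).clip(0); ims.append(cv2.resize(p[b:b+120,a:a+160,::-1],(400,300)))
cv2.imwrite("pics/d.png",np.vstack([np.hstack(ims[:2]),np.hstack(ims[2:])]))
```

```text
post (array([574.0661393 , 202.30322446,  11.68525714]), 105.68932527471499, 540)
22.620841024327706
False 45.15845850902279 [-1.05418409 -0.74991859  5.67766945]
True 54.596356601509854 [-3.93381896 -0.12363412  4.5630588 ]
54.58949344201428 [-4.28938277 -1.03406573  5.14522008] 55.85
126 [ 0.7 -2.6] 92.2 (np.float64(2.0), np.float64(0.9058981488009662))
42 [ 0.2 -2. ] 92.3 (np.float64(-2.0), np.float64(0.8387570949230142))
-42 [-0.4 -2.1] 92.3 (np.float64(-3.0000000000000004), np.float64(0.8178986844455027))
-126 [0.5 0.4] 92.2 (np.float64(-4.0), np.float64(0.8980761546674702))
post (array([628.25659486, 200.53198154,  11.85500905]), array([627.27942602, 201.19054143]))
62.3417
lock [ 613.72057398 -218.59054143]
1 [276.88642633 143.81280061]
crop origin 236 113
2 [220.51738344 176.53994742]
crop origin 180 146
pin (array([533.02295948, 341.20411693,  13.5813678 ]), 95.83142200075412, 1016)
pin (array([532.62863158, 341.41804418,  13.63348603]), 95.89530625481657, 1113)
```

View pics/d.png

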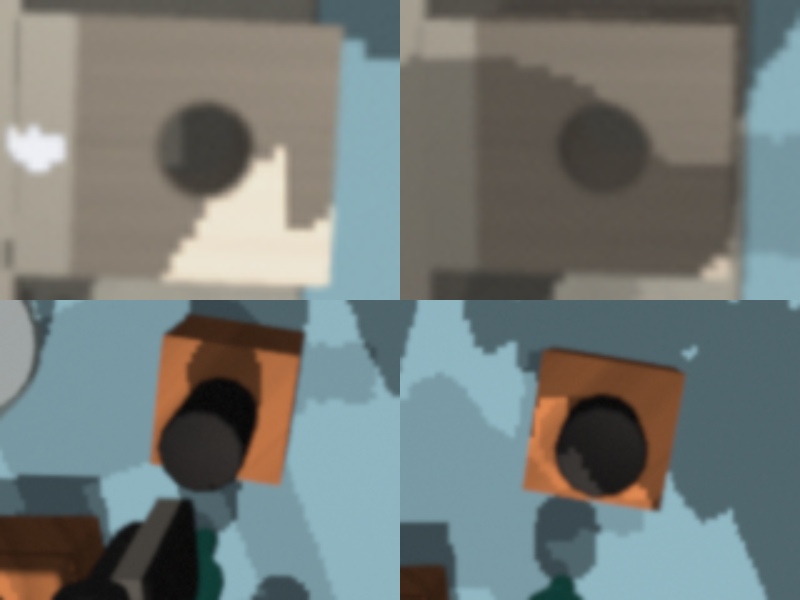

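Lock hole centres are at crop (204,148) in both views, and the pin head is in the stand at about (532.8, 341.3). I triangulate the hole, pick up the pin (pinching once in each direction to centre it), and insert it with force checks.

Run:
```python
from h import *
rs=[ray("wrist",uv,load(t)[2]) for t,uv in (("d1",(276.4,142.2)),("d2",(220.4,175.2)))]
X,res=tri(rs); print("hole",X.round(1),res,[at_z("wrist",uv,51,load(t)[2]).round(1) for t,uv in (("d1",(276.4,142.2)),("d2",(220.4,175.2)))])
c=np.array([532.8,341.3])
ctrl.gripper_to(48); ctrl.move_ptp(np.array([*c,170.]),down(np.pi/2)); ctrl.move_l(np.array([*c,82.]),vel=90)
ctrl.gripper_to(10,force=20); print(sensors.read_state()["grip_width"]); ctrl.gripper_to(48)
ctrl.move_l(np.array([*c,135.]),vel=120); ctrl.move_ptp(np.array([*c,135.]),down(0)); ctrl.move_l(np.array([*c,82.]),vel=90)
ctrl.gripper_to(10,force=60); s=sensors.read_state(); print(s["grip_width"],s["grasp_force"],s["eef_pos"].round(1),s["t"])
ctrl.move_l(np.array([*c,200.]),vel=120); print(sensors.read_state()["grip_width"])
```

```text
hole [ 614.9 -218.3   49. ] [0.2, 0.2] [array([ 615.2, -218.1,   51. ]), array([ 615.1, -218.6,   51. ])]
27.498193900664877
26.724255193778298 58.97575914859772 [533.6 341.7  83.2] 68.8417
26.314769673157176
```

Run:
```python
from h import *
t=np.array([614.8,-218.4])
ctrl.move_ptp(np.array([*t,200.]),down(0)); ctrl.hold(.2); ctrl.move_l(np.array([*t,130.]),vel=100); ctrl.hold(.3)
for k,(dx,dy) in enumerate([(0,0),(-1.5,0),(1.5,0),(0,1.5),(0,-1.5),(-2,2),(-2,-2),(2,2),(2,-2)]):
    u=t+[dx,dy]
    if k: ctrl.move_l(np.array([*u,130.]),vel=60); ctrl.hold(.2)
    h=ctrl.move_l(np.array([*u,81.]),vel=30,threshold=12); s=sensors.read_state(); print(k,h,s["eef_pos"].round(1),s["force"].round(1))
    if s["eef_pos"][2]<86: break
print(s["t"],s["grip_width"])
```

```text
0 True [ 614.7 -218.3   83.2] [-0.9 -0.2  5.2]
74.9083 26.468018873887463
```

The pin seated at the same height as in the stand (83.2). I release it, check jars and pin, then press the button.

Run:
```python
from h import *
ctrl.gripper_to(48); u=sensors.read_state()["eef_pos"]; ctrl.move_l(np.array([u[0],u[1],200.]),vel=150)
ctrl.move_ptp(np.array([590.,-90,225.]),down(0)); p,d,st=shot("wrist","e0"); W=cloud(p,d,st)
for b in (126,42,-42,-126):
    t=HOME+EY*b; r=disc(W,t,84,100,38)
    if r: print(b,(r[0][:2]-t).round(1),round(r[1],1),strip(W,p,r[0][:2],r[1])[:2])
r=disc(W,(614.8,-218.4),85,105,24); print("pin",r and r[:3])
r=disc(W,HOME+EY*210,98,112,26); print("post",r and r[0])
cv2.imwrite("pics/e0.png",cv2.resize(p[:,:,::-1],(800,600)))
ctrl.gripper_to(0); b=np.array([555.2,-340.7])
ctrl.move_ptp(np.array([*b,110.]),down(0)); W=0; ctrl.move_l(np.array([*b,56.]),vel=60); ctrl.hold(.3)
print(sensors.read_state()["force"].round(1),sensors.read_state()["t"])
```

```text
126 [ 0.6 -2.6] 92.2 (np.float64(6.000000000000001), np.float64(0.9065147058823531))
42 [ 0.1 -2.4] 92.2 (np.float64(0.0), np.float64(0.8856290040768783))
-42 [-0.3 -2.5] 92.3 (np.float64(-3.0000000000000004), np.float64(0.8785787072981367))
-126 [0.  0.4] 92.2 (np.float64(-4.0), np.float64(0.7161894535910284))
pin (array([ 614.15717955, -218.4890026 ,   13.6866532 ]), 95.61706778732906, 718)
post None
[-0.4 -0.8  0.8] 79.875
```

View pics/e0.png

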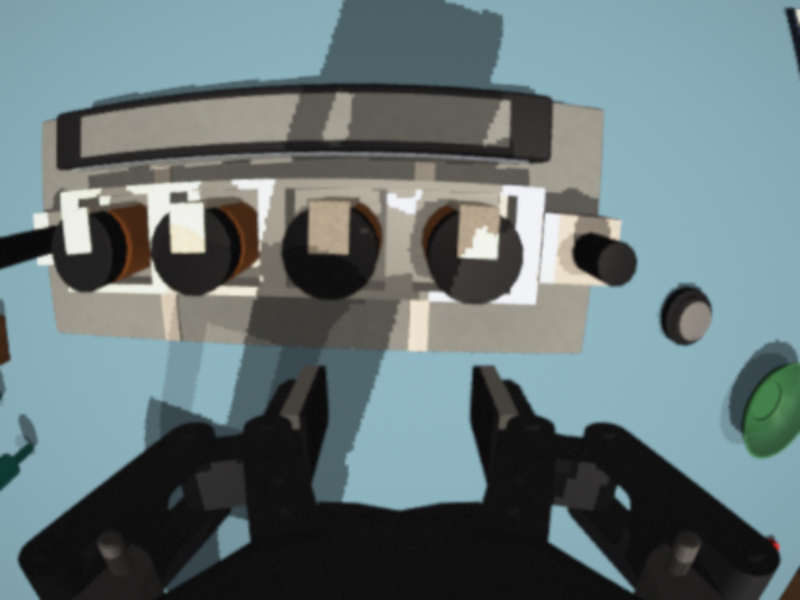

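All jars are in place and the pin head is at its seated height. Now I press the button.

Run:
```python
from h import *
b=np.array([555.2,-340.7])
h=ctrl.move_l(np.array([*b,34.]),vel=15,threshold=20); s=sensors.read_state(); print(h,s["eef_pos"].round(1),s["force"].round(1))
ctrl.hold(.4); s=sensors.read_state(); print(s["eef_pos"].round(1),s["force"].round(1),s["t"])
```

```text
True [ 555.2 -340.7   41.2] [-0.6  1.4  4.1]
[ 555.2 -340.7   41.1] [-0.4  1.6  5.8] 81.3417
```

Run:
```python
from h import *
b=np.array([555.2,-340.7])
for z in (40.5,39.8,39.2):
    h=ctrl.move_l(np.array([*b,z]),vel=10,threshold=30); ctrl.hold(.2); s=sensors.read_state(); print(h,s["eef_pos"].round(1),s["force"].round(1))
    if s["force"][2]>14: break
ctrl.move_l(np.array([*b,200.]),vel=120)
ctrl.move_ptp(np.array([590.,60,225.]),down(0)); p,d,st=shot("wrist","f0"); W=cloud(p,d,st)
for b in (126,42,-42,-126):
    t=HOME+EY*b; r=disc(W,t,84,100,38)
    if r: print(b,(r[0][:2]-t).round(1),round(r[1],1),strip(W,p,r[0][:2],r[1])[:2])
r=disc(W,(614.8,-218.4),85,105,24); print("pin",r and r[:3])
r=disc(W,HOME+EY*210,98,112,26); print("post",r and r[0])
```

```text
False [ 555.3 -340.8   41.1] [-1.4  1.4  5. ]
False [ 555.3 -340.8   41.1] [-2.9  1.6  8.9]
False [ 555.3 -340.8   41. ] [-4.1  2.5 10.9]
126 [ 0.  -2.2] 92.3 (np.float64(4.0), np.float64(0.8266417364563272))
42 [ 0.1 -2. ] 92.2 (np.float64(-3.0000000000000004), np.float64(0.8816576522716587))
-42 [ 0.1 -1.9] 92.1 (np.float64(-3.0000000000000004), np.float64(0.9044704526137884))
-126 [0.1 1. ] 92.0 (np.float64(-6.000000000000001), np.float64(0.8995737168741061))
pin (array([ 613.97354094, -218.35830626,   13.9322376 ]), 95.36255623389481, 416)
post [628.09025947 200.68829477  11.78593303]
```

The button bottomed out: the force rose with no further travel. Jars, pin and tray all check out, so I'm handing in.

```bash
python3 -c "
from plant import ctrl
print(ctrl.finish_job())"
```

```text
the job is handed in; nothing more can be done
None
```

Job handed in after about 85 s of robot time: all four jars stand in their own bays with strips facing the reader (measured about 2–6° off square), the tray is home, the pin is fully seated, the start button was pressed to its stop, and I never touched the beaker, box or bowl.

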